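# Turn the reagent carousel and dock the tall cartridge

### The job

Turn the reagent carousel by its upright posts until the compartment with the tall, two-capped cartridge stands in the open window of the clear cover, then lift the cartridge out by its two ends and set it down upright on the brown tray. There, change your grip to take it across its narrow width, and lower it gently into the dock until it stands on the dock's floor, then let go. Leave the low cartridge and the specimen cup standing in the carousel, and do not disturb the timer.

Things in the scene. Friction and masses are not known exactly. Their poses are not given: they have to be found in the camera images.
- carousel: Fixed base of the round carousel; origin on its vertical axis at counter level, z up. A fixed clear round cover (radius 113 mm, underside 106 mm, top 110 mm above the counter; black cap on the axis, 22 mm wide, to 118 mm) lies over the four compartments except for a window, a strip towards the base's -x (roughly to the robot): base y from -55 to +55 mm, from the axis outward.
- window (a point): Point in the middle of the cover's open window, 88 mm from the carousel's axis along the base's -x, 110 mm above the counter. A compartment turned to here is 88 mm from the axis too.
- carousel_rotor (a joint): Turn of the carousel's rotor since the start, rad, counter-clockwise from above. Turns many times both ways without stops or catches, stays where it is left, needs about 1 N at the posts. Rotor radius 134 mm; four compartments 90 degrees apart, centres 88 mm from the axis: tall cartridge in one, low cartridge and specimen cup in the two beside it, the opposite one empty.
- post_1 (a point): Upright round steel turning post, 14 mm diameter, on the rotor's rim, 125 mm from the axis. The point is on the post's axis, 150 mm above the counter; the post's top is at 165 mm, above the cover, so it can be gripped or pushed from above anywhere round the carousel. Posts 1, 2, 3, 4 follow 90 degrees apart, counter-clockwise; post 1 is 45 degrees counter-clockwise of the tall cartridge's compartment.
- post_2 (a point): As post_1, 135 degrees counter-clockwise from the tall cartridge's compartment.
- post_3 (a point): As post_1, 225 degrees counter-clockwise from the tall cartridge's compartment.
- post_4 (a point): As post_1, 315 degrees counter-clockwise from the tall cartridge's compartment.
- cartridge_pocket (a point): Centre of the floor of the tall cartridge's compartment, on the rotor, 22 mm above the counter; x points outward from the axis. The compartment is 66 mm long (x) and 46 mm wide; its side walls (3 mm thick) reach 100 mm above the counter, just above the cartridge, leaving no room for fingers beside it; the two ends have only a lip 8 mm high and are open for fingers.
- cartridge_mid (a point): Centre (half-way up) of the tall cartridge: white box 60 mm long (x), 38 mm wide (y), 75 mm tall (z up) including two small grey caps 7 mm high on top; the plain box ends 30.5 mm above this point, the underside is 37.5 mm below. About 0.15 kg. Starts upright in its compartment, length along the radius. Same both ways round.
- tray: Flat brown tray lying fixed on the counter, 120 mm (x) x 260 mm (y), 14 mm thick with a flat top; origin at the centre of its underside.
- dock: Fixed grey dock; origin at the centre of its underside. Floor 8 mm above the counter. End walls, 46 mm wide, 10 thick, at x = -38 and +38 mm reach 88 mm up (higher than the docked cartridge), 66 mm free between. Steel rails along x at y = -24.5 and +24.5 mm reach 20 mm up, 44 mm free between; above them the sides are open for fingers. Cartridge's length goes along the dock's x, either way round.
- timer_mid (a point): Centre of a small loose bench timer, 60 x 64 x 23 mm, lying on the counter: a bystander.
- low_cartridge_mid (a point): Centre of the low white cartridge (60 x 38 mm, 45 mm tall, one wide cap): a bystander standing in a carousel compartment.
- cup_mid (a point): Centre of the lidded specimen cup (49 mm across, 55 mm tall): a bystander standing in a carousel compartment.

How it is judged (in metres and radians):
On the way, in this order (a step that is already met when the one before it is completed fails the run):
1. the tall cartridge, still standing in its compartment, has been brought into the window of the cover (within 35 mm of the window's centre line, in front of the axis) (x of cartridge_mid in the frame of carousel below -0.065 m and y of cartridge_mid in the frame of carousel between -0.035 and 0.035 m and horizontal distance between cartridge_mid and cartridge_pocket below 0.012 m and height (world z) of cartridge_mid below 0.066 m), for 0.2 s.
2. the tall cartridge stands upright on the tray, released by the fingers (x of cartridge_mid in the frame of tray between -0.06 and 0.06 m and y of cartridge_mid in the frame of tray between -0.13 and 0.13 m and z of cartridge_mid in the frame of tray between 0.046 and 0.057 m and angle between cartridge_mid's own z axis and vertical below 0.15 rad and contact force between the fingers and cartridge below 0.3 N), for 0.2 s.
At the end, for the whole second after the job is handed in: The tall cartridge stands upright (within 4 degrees) on the dock's floor (height within 3.5 mm), centred between the end walls and rails within 6 mm, its length along the dock's within about 8 degrees, at rest and released (x of cartridge_mid in the frame of dock between -0.006 and 0.006 m and y of cartridge_mid in the frame of dock between -0.006 and 0.006 m and z of cartridge_mid in the frame of dock between 0.042 and 0.049 m and angle between cartridge_mid's own z axis and vertical below 0.07 rad and angle between the x axis of cartridge_mid and the x axis of dock, either way round below 0.15 rad and contact force between the fingers and cartridge below 0.3 N and linear speed of cartridge below 0.02 m/s); the robot touches nothing.
It fails at once if the tall cartridge is dropped into the dock (faster than 0.5 m/s within 40 mm of the dock's axis) (linear speed of cartridge above 0.5 m/s and horizontal distance between cartridge_mid and dock below 0.04 m).
It fails at once if the low cartridge is knocked over or leaves the carousel (angle between low_cartridge_mid's own z axis and vertical above 0.6 rad or horizontal distance between low_cartridge_mid and carousel above 0.13 m).
It fails at once if the specimen cup is knocked over or leaves the carousel (angle between cup_mid's own z axis and vertical above 0.6 rad or horizontal distance between cup_mid and carousel above 0.13 m).
It fails at once if the timer is moved by more than 30 mm (distance of timer_mid from where it was at the start of the episode above 0.03 m).
It also fails if it takes over 72 s, if anything falls off the work surface, if the arm or the gripper's body presses on something with over 40 N, if the wrist force passes 120 N, or if a joint passes its speed limit or range.

### The arm

A 6-joint arm with a two-finger parallel gripper is mounted at the origin on a cart in front of the work surface, level with it; the furniture and walls round the work are solid. World frame = base frame: x ahead of the robot, y to its left, z up, the work surface at z = 0. Lengths are in mm, angles in rad, forces in N, time in s.
With the tool pointing down it reaches from about 275 to 825 mm from the base axis. Payload 4.9 kg.
Tool frame: the origin (TCP) lies at the very end of the fingers, on their centre line; the grasp point (between the pads) lies 19 mm behind it; z points along the fingers, y is the direction in which the jaws open and shut (so a half turn about z gives the same grasp; the last joint's range is limited). The gripper opens to 85 mm and grips with 20 to 120 N. Pads are 22 mm wide; open, the fingers measure 114 mm over their backs; the gripper's body (76 mm by 85 mm) begins 54 mm behind the grasp point. The pads swing forward as they close: fully open they stand 13 mm farther back than shut.
Start: joints at [-1.292, 0.326, -0.193, 1.052, 0, 1.437], TCP at [220.66, -503.813, 231.281] pointing down, gripper open.
Joint ranges: [-2.65, 2.65], [-0.97, 1.79], [-1.3, 1.35], [-1.93, 2.1], [-1.47, 1.37], [-3.14, 3.14]. Speed limits (rad/s): [2.57, 2.57, 3.14, 3.14, 3.14, 3.14].

### API

Orientations are given as [roll, pitch, yaw] about the fixed x, y, z axes, in that order (R = Rz(yaw) Ry(pitch) Rx(roll)).
In Python, from bench import bot, solve_ik, imaging gives the robot as it stands. Calls block until the motion is done:
- bot.move_ptp(position, orientation): joint-space move of the TCP to a pose.
- bot.movel(position, rot=None, max_speed=150, threshold=None): straight line of the TCP; rot=None keeps the orientation; max_speed is the mean speed in mm/s. With threshold (N) it stops when the force on the tool has changed by that much, and returns True; else False.
- bot.move_j(angles): joint-space move.
- bot.grip(opening, effort=None): opening from 0.0 (shut) to 1.0 (fully open); effort is the grip in N (None keeps the last); returns when the fingers have stopped.
- bot.dwell(seconds).
- solve_ik(position, orientation): joint angles nearest the present ones, or None.
- bot.get_state(): the state.
- imaging.capture(name): name is "side" or "top" or "wrist"; returns the picture (384x512x3 uint8, blue, green, red); there is no depth.
- imaging.camera_model(name): a dict with "K" (3x3 intrinsics, pixels), "k1" (the pictures are not rectified: a ray, as slopes to the right and down, at radius r is drawn at 1 + k1 r^2 times it, then the intrinsics apply), "position" and "rotation" of the camera in the world. Camera axes: x right, y up, looking along -z (the intrinsics and any distortion apply to the point x, -y, -z); pixel columns grow to the right and rows downward; lengths in mm; the calibration is good to about 2 mm. A picture is of the moment at which its call begins: read the wrist's pose just before it. camera_model takes no time and is no camera call; for the wrist camera it gives the pose at the moment of the call.
A pose or a line that the arm cannot do raises bot.IKError and nothing moves.
- bot.sign_off(): hands the job in, once; it reports no verdict.
The state is a dict: "t": time; "qpos": joint angles; "joint_velocities": joint speeds; "effort": joint torques, N m; "tcp_pos": TCP position; "orientation": TCP orientation; "contact_force": force on the tool from outside, world axes, zero at the start; "wrist_torque": the same for the moment, N m; "opening": opening from 0.0 (shut) to 1.0 (fully open).
Only numpy, scipy, OpenCV 4.12 (cv2) and the standard library are available. Lean on these libraries where they do the work, as an engineer would, in place of code of your own. Each camera call takes 0.05 s, during which the arm holds its last target.

## Working session

There is one attempt and no reset: what is moved stays moved. The work goes in short steps, each a Python script; the robot and the scene stay as the last script left them, time stands still between calls to the robot, and variables do not carry over. Pictures are saved under pics/ and viewed, and the job is handed in when it is done.

```bash
ls; mkdir -p pics; python3 - <<'E'
from bench import bot, solve_ik, imaging
import cv2,numpy as np
for n in("side","top","wrist"):
    m=imaging.camera_model(n); print(n,np.round(m["K"],1).tolist(),m["k1"],np.round(m["position"],1),np.round(m["rotation"],3).tolist())
    cv2.imwrite(f"pics/{n}0.png",imaging.capture(n))
s=bot.get_state(); print(s["t"],s["tcp_pos"],s["orientation"],s["opening"])
E
```

```text
pics
side [[348.3, 0.0, 253.8], [0.0, 348.3, 187.8], [0.0, 0.0, 1.0]] -0.07091767526286767 [431.4 884.4 581.4] [1.111, -0.016, -3.002]
top [[446.3, 0.0, 252.8], [0.0, 446.3, 192.3], [0.0, 0.0, 1.0]] 0.05653591585151517 [ 382.1  -44.5 1424.7] [0.137, 0.007, -1.585]
wrist [[332.4, 0.0, 256.7], [0.0, 332.4, 188.3], [0.0, 0.0, 1.0]] -0.030628051914916368 [ 283.6 -475.5  373.6] [-0.278, 0.002, -1.158]
0.15 [ 220.51174566 -503.39704759  230.68762607] [-3.14029159e+00 -1.35977690e-04  4.12773841e-01] 1.00128991966349
```

View pics/top0.png

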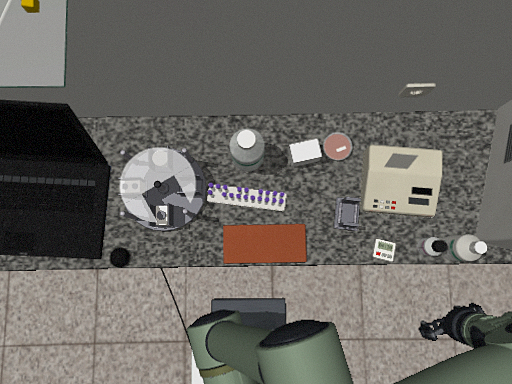

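View pics/side0.png

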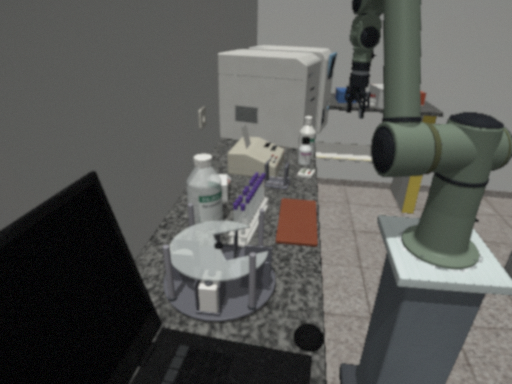

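View pics/wrist0.png

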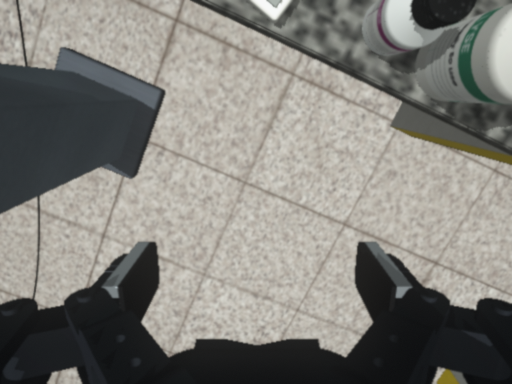

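The top view shows the carousel at about (160,190), the tray at (265,244), the dock at (348,213) and the timer at (384,250). I'll enlarge it to measure these.

```bash
cat > h.py <<'E'
import numpy as np, cv2
from scipy.spatial.transform import Rotation as R
from bench import bot, solve_ik, imaging
def ray(m,uv):
    K=m["K"];K=np.array(K)
    dist=np.array([m["k1"],0,0,0,0.])
    p=cv2.undistortPoints(np.array([[uv]],float),K,dist,None,None,None)[0,0] if False else cv2.undistortPointsIter(np.array([[uv]],float),K,dist,np.eye(3),K,(3,50,1e-10))[0,0]
    x=(p[0]-K[0,2])/K[0,0]; y=(p[1]-K[1,2])/K[1,1]
    d=R.from_euler('xyz',m["rotation"]).apply([x,-y,-1])
    return np.array(m["position"]),d
def px(m,uv,z):
    o,d=ray(m,uv); return (o+d*(z-o[2])/d[2])
def proj(m,P):
    c=R.from_euler('xyz',m["rotation"]).inv().apply(np.array(P,float)-m["position"])
    a,b=c[0]/-c[2],-c[1]/-c[2]; f=1+m["k1"]*(a*a+b*b); K=np.array(m["K"])
    return K[0,0]*a*f+K[0,2],K[1,1]*b*f+K[1,2]
E
python3 - <<'E'
import cv2
im=cv2.imread("pics/top0.png")
a=cv2.resize(im[140:240,110:215],None,fx=5.6,fy=5.6,interpolation=cv2.INTER_CUBIC);cv2.imwrite("pics/z1.png",a)
a=cv2.resize(im[190:270,210:410],None,fx=4,fy=4,interpolation=cv2.INTER_CUBIC);cv2.imwrite("pics/z2.png",a)
im=cv2.imread("pics/side0.png")
a=cv2.resize(im[210:330,150:290],None,fx=5,fy=5,interpolation=cv2.INTER_CUBIC);cv2.imwrite("pics/z3.png",a)
E
```

```text
(no output)
```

View pics/z1.png

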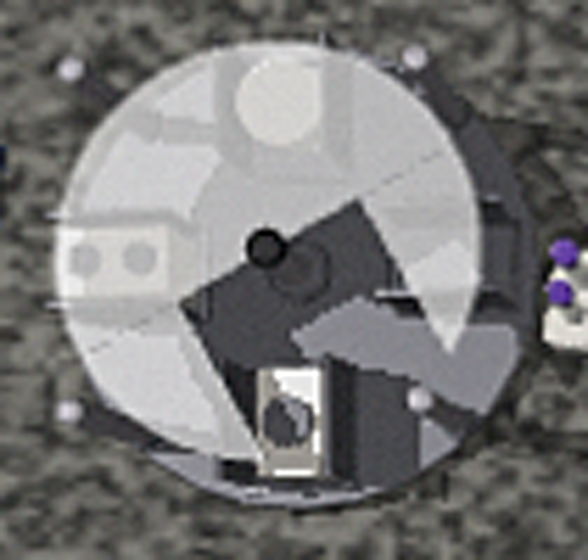

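View pics/z2.png

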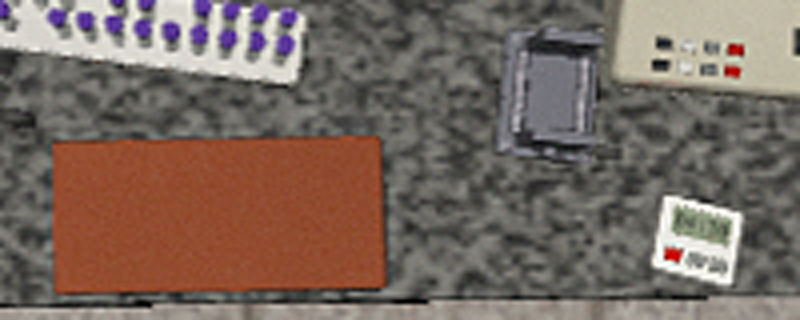

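View pics/z3.png

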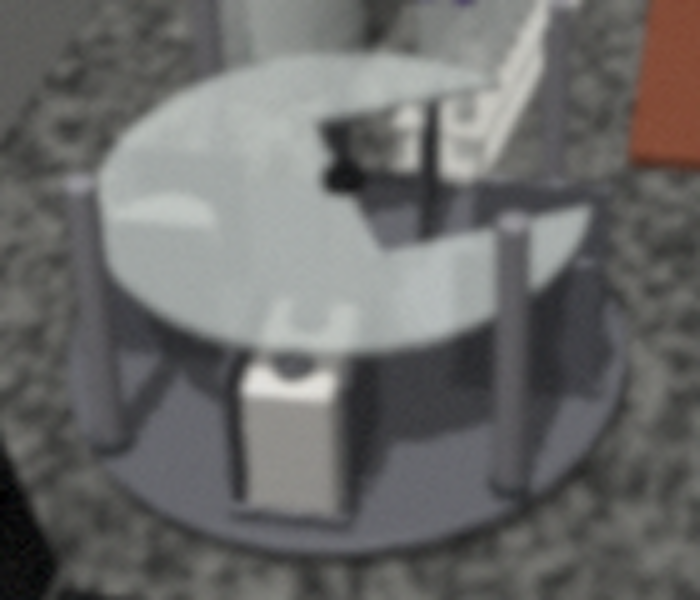

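The tall two-capped cartridge sits at (122,186), in the +y direction. The window faces roughly -x, rotated by about 27°, and the low cartridge is near it. Next I'll compute coordinates.

```bash
cat > m.py <<'E'
from h import *
m=imaging.camera_model("top"); im=cv2.imread("pics/top0.png")
z=lambda u,v:((u)/5.6+110-.4,(v)/5.6+140-.4)
for n,p in dict(p4=(70,70),p3=(415,57),p2=(420,400),p1=(70,410)).items(): print(n,px(m,z(*p),165).round(1))
ps=np.array([px(m,z(*p),165) for p in ((70,70),(415,57),(420,400),(70,410))]); c=ps.mean(0); print("C",c,np.linalg.norm(ps-c,axis=1),np.degrees(np.arctan2(*(ps-c)[:,1::-1].T.reshape(2,-1))) )
print("cap",px(m,z(266,249),118))
for n,p in dict(wLin=(180,305),wLout=(255,455),wRin=(360,200),wRout=(450,350)).items():
    q=px(m,z(*p),110)-c; print(n,q[:2].round(1))
for p in ((85,258),(145,258)): print("caps",(px(m,z(*p),97)-c)[:2].round(1))
hsv=cv2.cvtColor(im,cv2.COLOR_BGR2HSV)
mk=cv2.inRange(hsv,(3,120,80),(15,255,255)); cs,_=cv2.findContours(mk,0,2); k=max(cs,key=cv2.contourArea)
box=cv2.boxPoints(cv2.minAreaRect(k)); print("tray",[px(m,b,14)[:2].round(1).tolist() for b in box])
w=lambda u,v:((u)/4+210-.4,(v)/4+190-.4)
for n,p,h in (("timer",(700,240),23),("dock TL",(540,30),88),("TR",(600,33),88),("BL",(533,143),88),("BR",(597,145),88),("devL bot",(613,78),0),("devLtop",(613,0),0)): print(n,px(m,w(*p),h).round(1))
E
python3 m.py
python3 - <<'E'
import cv2
im=cv2.imread("pics/top0.png")
cv2.imwrite("pics/z4.png",cv2.resize(im[140:265,325:450],None,fx=4.8,fy=4.8,interpolation=cv2.INTER_CUBIC))
im=cv2.imread("pics/side0.png")
cv2.imwrite("pics/z5.png",cv2.resize(im[110:260,180:340],None,fx=4,fy=4,interpolation=cv2.INTER_CUBIC))
E
```

```text
p4 [677.9 336.4 165. ]
p3 [682.3 159.8 165. ]
p2 [504.9 156.1 165. ]
p1 [502.7 332.1 165. ]
C [591.94481425 246.07737962 165.        ] [124.67669857 124.9765714  125.18342714 123.94854649] [  46.41051874  -43.68816951 -134.06087436  136.07873105]
cap [590.87578246 245.35925471 118.        ]
wLin [-29.1  46. ]
wLout [-109.3    5.1]
wRin [ 25.9 -48.6]
wRout [-55.4 -96.9]
caps [ -1.1 100.4]
caps [-1.6 68.5]
tray [[473.9, 60.0], [474.5, -201.8], [355.7, -200.0], [354.9, 58.5]]
timer [ 390.  -441.8   23. ]
dock TL [ 547.2 -313.1   88. ]
TR [ 544.3 -357.8   88. ]
BL [ 462.5 -304.3   88. ]
BR [ 460.4 -351.6   88. ]
devL bot [ 518.7 -387.     0. ]
devLtop [ 581.5 -390.     0. ]
```

View pics/z4.png

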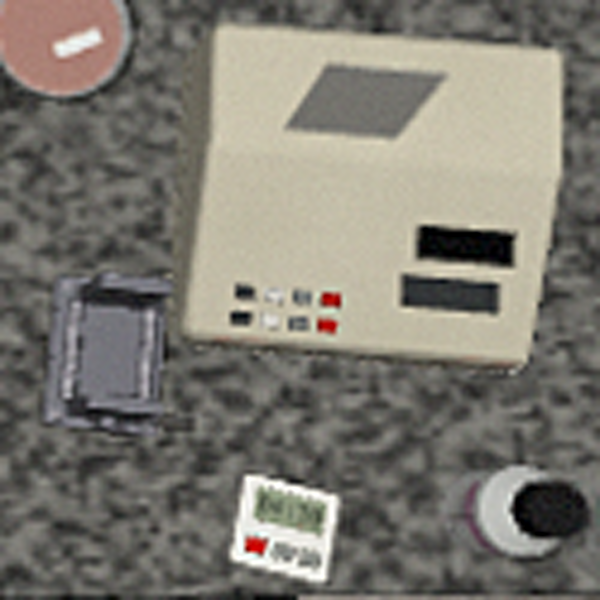

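View pics/z5.png

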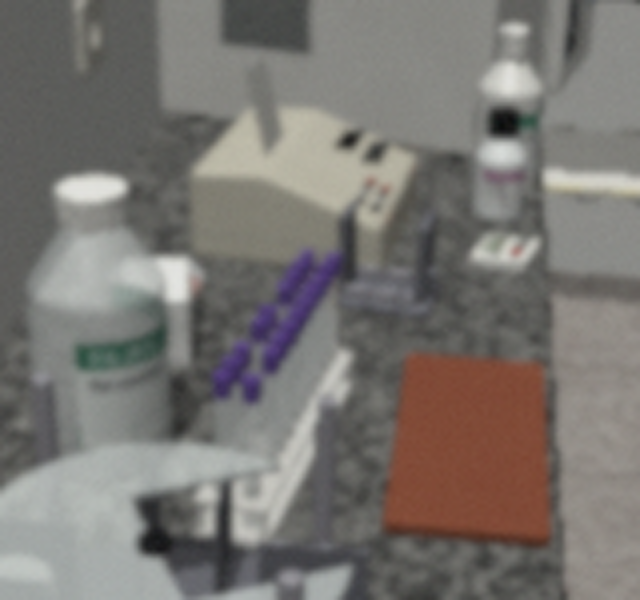

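```bash
cat >> h.py <<'E'
C=np.array([591.4,245.8]); RAD=np.radians
def rot(yaw_deg):
    y=(yaw_deg+180)%360-180
    return [np.pi,0,RAD(y)]
def st(msg=""):
    s=bot.get_state(); print(msg,"t%.2f"%s["t"],np.round(s["tcp_pos"],1),"yaw%.1f"%np.degrees(s["orientation"][2]),"op%.3f"%s["opening"],"F",np.round(s["contact_force"],1),"q6 %.2f"%s["qpos"][5]); return s
def pol(th,r,z): return [C[0]+r*np.cos(RAD(th)),C[1]+r*np.sin(RAD(th)),z]
def snap(n,f):
    m=imaging.camera_model(n); im=imaging.capture(n); cv2.imwrite("pics/"+f+".png",im); return m,im
E
python3 - <<'E'
from h import *
bot.move_ptp([420,40,270],rot(136)); st()
bot.move_ptp(pol(136.2,125,215),rot(136.2)); st()
m,im=snap("wrist","w1"); print({k:np.round(m[k],3).tolist() for k in("position","rotation")})
print("exp post1 px",proj(m,pol(136.2,125,165)),"cap",proj(m,[*C,118]))
E
```

```text
t2.23 [420.3  39.4 270. ] yaw135.9 op1.003 F [-0.2 -0.9 -0.3] q6 0.69
 t3.41 [501.5 331.2 215.3] yaw136.1 op1.000 F [-1.  -0.5  0.2] q6 1.23
{'position': [450.797, 379.553, 358.247], 'rotation': [-0.277, 0.001, 0.805]}
exp post1 px (np.float64(258.3761725972086), np.float64(210.39641714345947)) cap (np.float64(258.1390467660684), np.float64(329.09581888731907))
```

View pics/w1.png

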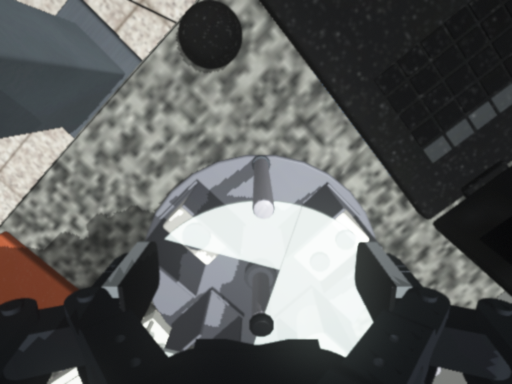

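The wrist view shows the post 1 top at (264,209) against a predicted (258,210), and the cap at (261,324) against (258,329), so they agree to 2–3 mm. I'll grip the post and swing it round.

```bash
python3 - <<'E'
from h import *
bot.grip(0.5); bot.movel(pol(136.2,125,137),max_speed=150); st()
bot.grip(0.0,effort=20); st("gripped")
th0,th1=136.2,254.0; N=10
for i,t in enumerate(np.linspace(th0,th1,N+1)[1:]):
    bot.movel(pol(t,125,137),rot=rot(t),max_speed=110)
    if i%3==0: st("%.0f"%t)
st("end")
m,im=snap("top","top1")
E
python3 -c "
import cv2
im=cv2.imread('pics/top1.png');cv2.imwrite('pics/z6.png',cv2.resize(im[140:240,110:215],None,fx=5.6,fy=5.6,interpolation=cv2.INTER_CUBIC))"
```

```text
t4.62 [501.6 332.6 137.6] yaw136.2 op0.502 F [-0.4 -0.4 -0.2] q6 1.23
gripped t4.98 [502.1 332.9 138.4] yaw136.2 op0.155 F [-0.7  0.1  5.8] q6 1.23
148 t5.37 [486.4 311.9 138.4] yaw148.0 op0.159 F [ 0.6 -0.3  5.9] q6 1.00
183 t6.52 [469.1 238.8 138.4] yaw-176.8 op0.154 F [ 2.9 -0.6  5.7] q6 0.27
219 t7.67 [496.6 169.2 138.4] yaw-141.4 op0.157 F [5.1 2.8 5.7] q6 -0.49
254 t8.82 [559.  127.8 138.4] yaw-106.0 op0.152 F [2.2 5.  8.1] q6 -1.20
end t8.82 [559.  127.8 138.4] yaw-106.0 op0.152 F [2.2 5.  8.1] q6 -1.20
```

View pics/z6.png

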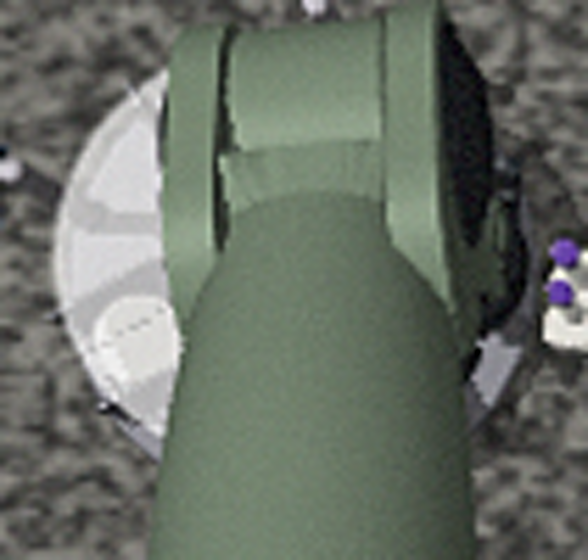

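```bash
python3 - <<'E'
from h import *
bot.grip(0.5); st("rel")
p=bot.get_state()["tcp_pos"]; bot.movel([p[0],p[1],230],max_speed=200)
bot.grip(1.0)
bot.move_ptp(pol(209,88,240),rot(119)); st()
m,im=snap("wrist","w2"); print({k:np.round(m[k],4).tolist() for k in("position","rotation")})
for d in (80,96): print(proj(m,pol(209,d,97)))
print(proj(m,[*C,118]), proj(m,pol(254,125,165)), proj(m,pol(164,125,165)))
E
```

```text
rel t9.26 [556.3 125.6 136.4] yaw-106.0 op0.499 F [ 0.4 -0.2 -1. ] q6 -1.20
 t12.52 [514.5 203.1 240. ] yaw119.0 op0.999 F [-0.2  0.   0.3] q6 1.31
{'position': [480.1955, 263.9697, 383.0305], 'rotation': [-0.2765, 0.0009, 0.5063]}
(np.float64(266.49370640591286), np.float64(175.9270624221647))
(np.float64(248.41623864660727), np.float64(175.92085304379134))
(np.float64(363.9366476422481), np.float64(182.02577293705795)) (np.float64(256.97691026115507), np.float64(309.5642936638959)) (np.float64(257.0879470606747), np.float64(63.10828273141175))
```

View pics/w2.png

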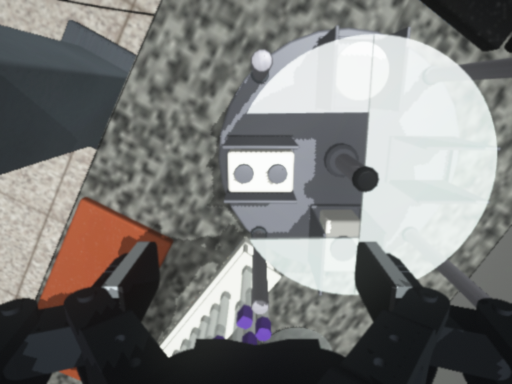

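```bash
cat > m2.py <<'E'
from h import *
m=dict(K=imaging.camera_model("wrist")["K"],k1=imaging.camera_model("wrist")["k1"],position=np.array([480.1955,263.9697,383.0305]),rotation=[-0.2765,0.0009,0.5063])
im=cv2.imread("pics/w2.png")
roi=im[140:200,215:302]; g=cv2.cvtColor(roi,cv2.COLOR_BGR2GRAY)
mk=cv2.inRange(g,200,255); mk=cv2.morphologyEx(mk,cv2.MORPH_CLOSE,np.ones((15,15)))
cs,_=cv2.findContours(mk,0,2);k=max(cs,key=cv2.contourArea); b=cv2.boxPoints(cv2.minAreaRect(k))+[215,140]; print(b.round(1).tolist())
P=np.array([px(m,q,90)[:2] for q in b]); print(P.round(1)); c=P.mean(0); print("c",c,"rel C",c-C, [np.linalg.norm(P[i]-P[i-1]).round(1) for i in range(4)])
e=[P[i]-P[i-1] for i in range(4)]; L=[x for x in e if np.linalg.norm(x)>50]; print([np.degrees(np.arctan2(x[1],x[0]))%180 for x in L])
A=px(m,(365,179),118)[:2]; print("axis",A, "cart rel",np.linalg.norm(c-A),np.degrees(np.arctan2(*(c-A)[::-1]))%360)
for q in((258,113),(366,114),(255,238),(362,237.)): print("edge",(px(m,q,110)[:2]-A).round(1))
for q in((262,59),(261,308)): print("post",px(m,q,165)[:2]-A)
E
python3 m2.py; python3 -c "
import cv2
im=cv2.imread('pics/w2.png');cv2.imwrite('pics/z7.png',cv2.resize(im[90:260,205:385],None,fx=3.5,fy=3.5,interpolation=cv2.INTER_CUBIC))"
```

```text
[[228.0, 152.0], [293.0, 152.0], [293.0, 191.0], [228.0, 191.0]]
[[481.7 208.1]
 [532.3 236.1]
 [550.7 205.1]
 [498.5 176.1]]
c [515.82673581 206.34386938] rel C [-75.57326419 -39.45613062] [np.float64(36.1), np.float64(57.8), np.float64(36.1), np.float64(59.7)]
[np.float64(29.02207097025693), np.float64(29.02359582820398)]
axis [590.72567465 248.39273986] cart rel 85.89504379560802 209.31020681143508
edge [-102.7    3.2]
edge [-26.3  44.9]
edge [-52.1 -93.3]
edge [ 31.1 -46.2]
post [-117.9972803    35.44040345]
post [ -31.76960372 -120.02224228]
```

View pics/z7.png

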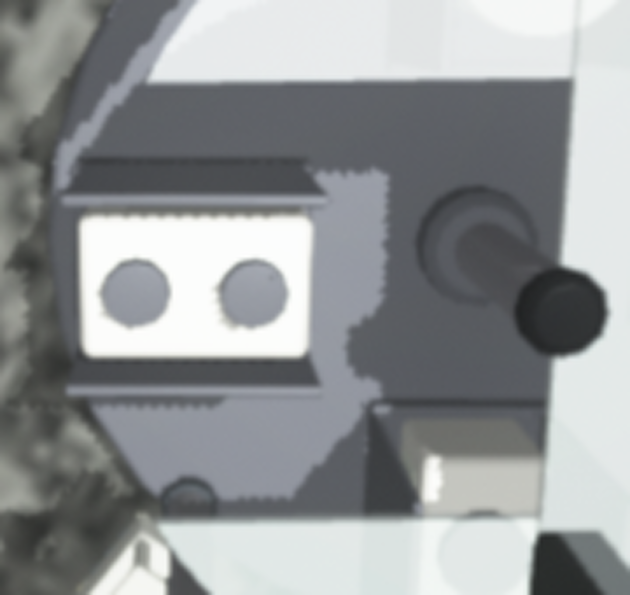

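The wrist view shows the cartridge at (260,171), standing in the window: centre about (516,205), long axis at 29°, within 1° of the window's centre line. I'll grasp it by its ends.

```bash
python3 - <<'E'
from h import *
r=rot(119.2)
bot.movel([516,205,125],rot=r,max_speed=150)
hit=bot.movel([516,205,55],max_speed=90,threshold=12); st("down %s"%hit)
if not hit:
    bot.grip(0.0,effort=40); st("grip")
m,im=snap("wrist","w3")
E
```

```text
down False t14.41 [516.5 205.1  55.5] yaw119.2 op1.002 F [-0.5  0.6 -0. ] q6 1.31
grip t14.77 [516.7 205.2  55.9] yaw119.2 op0.697 F [-1.1  0.1  5.7] q6 1.31
```

View pics/w3.png

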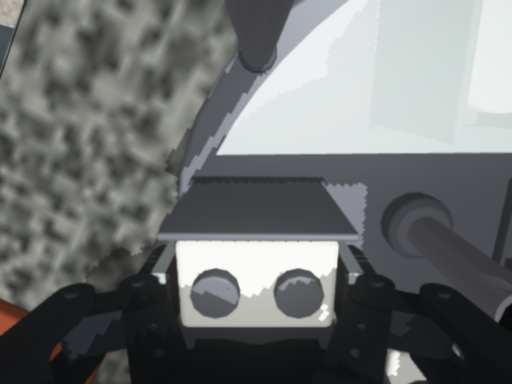

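The cartridge sits between the pads at opening 0.697, about 59 mm. Now I'll lift it and carry it to the tray.

```bash
python3 - <<'E'
from h import *
bot.movel([516,205,90],max_speed=80); st()
bot.movel([516,205,225],max_speed=180); st("lifted")
bot.move_ptp([440,120,225],rot(105)); bot.move_ptp([414,-110,110],rot(90)); st()
hit=bot.movel([414,-110,54],max_speed=120)
hit=bot.movel([414,-110,42],max_speed=25,threshold=4); st("touch %s"%hit)
m,im=snap("side","s2")
m,im=snap("wrist","w4")
E
```

```text
t15.41 [515.8 205.   89.9] yaw119.2 op0.695 F [ 0.3  0.5 -1.6] q6 1.31
lifted t16.31 [515.2 204.8 223.8] yaw119.2 op0.698 F [-0.4 -0.4 -1.2] q6 1.31
 t17.85 [ 414.9 -109.5  110.2] yaw90.1 op0.697 F [ 0.9  0.2 -1. ] q6 1.14
touch True t18.83 [ 414.9 -110.3   47.7] yaw90.0 op0.693 F [-0.4  0.2  6.3] q6 1.14
```

View pics/s2.png

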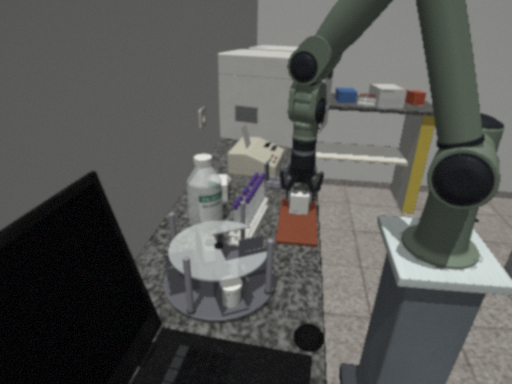

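View pics/w4.png

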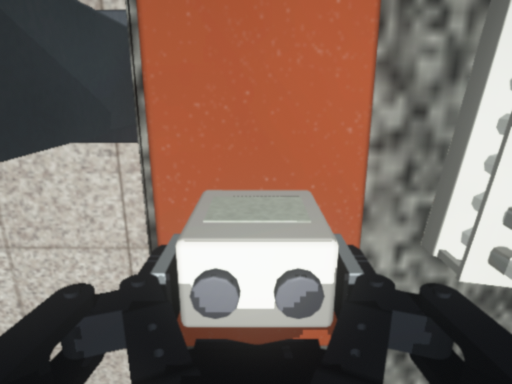

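Contact came at TCP z = 47.7 as predicted, so the cartridge stands on the tray. I'll release it, then look at the cartridge and the dock.

```bash
python3 - <<'E'
from h import *
bot.grip(1.0); bot.dwell(0.4); st("rel")
bot.movel([414,-110,220],max_speed=200)
bot.move_ptp([503,-331,240],rot(175.5)); bot.dwell(.2); st()
m,im=snap("wrist","w5"); print({k:np.round(m[k],4).tolist() for k in("position","rotation")})
bot.move_ptp([414,-110,230],rot(180)); bot.dwell(.2); st()
m,im=snap("wrist","w6"); print({k:np.round(m[k],4).tolist() for k in("position","rotation")})
E
```

```text
rel t19.72 [ 414.1 -109.9   47. ] yaw90.0 op1.000 F [ 0.1 -0.5  0.7] q6 1.14
 t22.48 [ 503.  -330.6  240.1] yaw175.5 op0.997 F [-0.   0.2 -0.1] q6 -0.63
{'position': [433.1936, -324.9493, 383.1385], 'rotation': [-0.2761, -0.0002, 1.4926]}
 t23.68 [ 414.8 -111.1  230. ] yaw179.9 op1.000 F [ 0.6 -0.2 -0.7] q6 -0.43
{'position': [344.6944, -110.8046, 372.9988], 'rotation': [-0.2764, -0.0, 1.5693]}
```

View pics/w5.png

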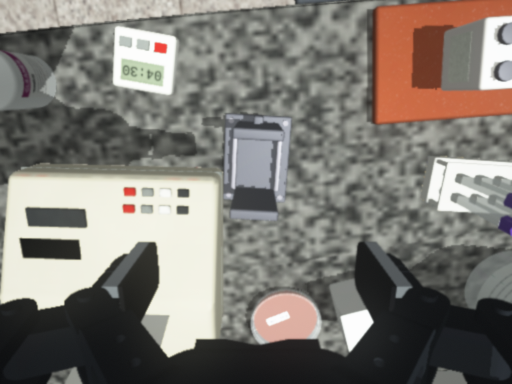

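View pics/w6.png

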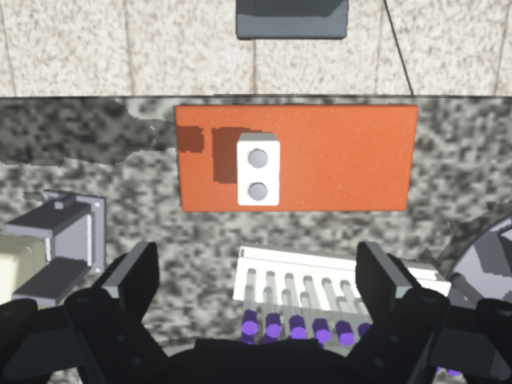

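```bash
python3 -c "
import cv2
im=cv2.imread('pics/w5.png');cv2.imwrite('pics/z8.png',cv2.resize(im[100:230,200:310],None,fx=4.6,fy=4.6,interpolation=cv2.INTER_CUBIC))
im=cv2.imread('pics/w6.png');cv2.imwrite('pics/z9.png',cv2.resize(im[95:220,170:300],None,fx=4.5,fy=4.5,interpolation=cv2.INTER_CUBIC))"
```

```text
(no output)
```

View pics/z8.png

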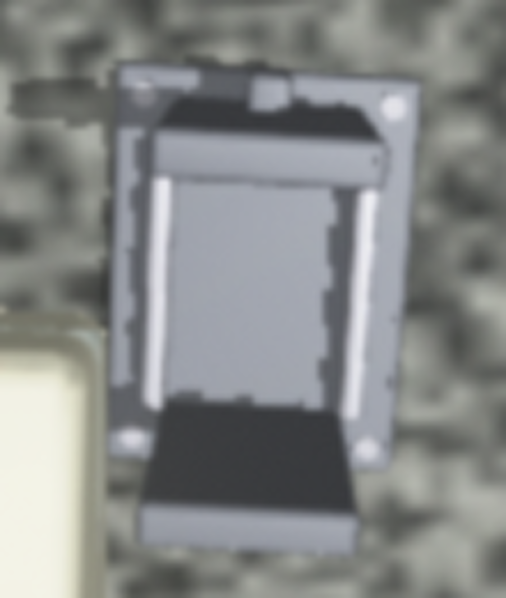

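View pics/z9.png

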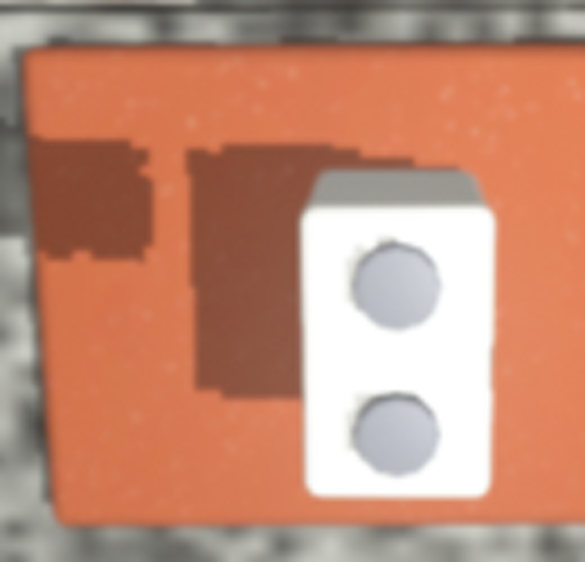

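```bash
cat > m3.py <<'E'
from h import *
cm=imaging.camera_model("wrist")
m=dict(K=cm["K"],k1=cm["k1"],position=np.array([433.1936,-324.9493,383.1385]),rotation=[-0.2761,-0.0002,1.4926])
z=lambda u,v:(u/4.6+200-.4,v/4.6+100-.4)
n=np.array([px(m,z(*q),88)[:2] for q in((155,133),(388,144),(385,188),(156,178))])
f=np.array([px(m,z(*q),88)[:2] for q in((139,506),(359,514),(356,552),(138,545))])
print(n.round(1),f.round(1)); print("centre",n.mean(0),f.mean(0),(n.mean(0)+f.mean(0))/2,np.linalg.norm(f.mean(0)-n.mean(0)))
d=f.mean(0)-n.mean(0);print("yaw",np.degrees(np.arctan2(d[1],d[0])))
for a,b in((n[0],n[1]),(n[3],n[2]),(f[0],f[1]),(f[3],f[2])):
    d=b-a;print("w",np.linalg.norm(d),"yaw",np.degrees(np.arctan2(d[1],d[0]))-90)
r=[px(m,z(*q),20)[:2] for q in((152,178),(170,178),(144,406),(162,406),(360,190),(379,190),(344,417),(360,417))]; print("rails",np.round(r,1).tolist())
print("plate z8?",[px(m,z(*q),4)[:2].round(1).tolist() for q in((118,68),(419,82),(110,457),(390,466))])
print("devcorner",[px(m,z(85,335),h)[:2].round(1).tolist() for h in(0,40,80)])
# top view z=88 at plate
m=dict(K=cm["K"],k1=cm["k1"],position=np.array([344.6944,-110.8046,372.9988]),rotation=[-0.2764,0,1.5693])
y=lambda u,v:(u/4.5+170-.4,v/4.5+95-.4)
P=np.array([px(m,y(*q),82)[:2] for q in((302,207),(494,207),(490,496),(307,496))]); print(P.round(1),P.mean(0))
t=np.array([px(m,q,14)[:2] for q in((175.5,106),(416,106),(182,211))]);print("tray",t.round(1))
print([px(m,y(*q),89)[:2].round(1) for q in((397,285),(397,433))])
E
python3 m3.py
```

```text
[[ 460.5 -347.6]
 [ 466.1 -303.4]
 [ 474.4 -304.4]
 [ 469.1 -348.3]] [[ 535.4 -358.2]
 [ 540.6 -313.5]
 [ 548.8 -314.6]
 [ 543.8 -359.3]]
centre [ 467.53407809 -325.91006446] [ 542.15114218 -336.38407377] [ 504.84261014 -331.14706912] 75.34859735914507
yaw -7.990410304950726
w 44.616110781195715 yaw -7.158400711341869
w 44.17817929971895 yaw -6.977024150623436
w 45.0239358552081 yaw -6.689175117475315
w 44.93998164366752 yaw -6.445022061240763
rails [[477.3, -354.6], [477.6, -350.3], [533.0, -362.0], [533.3, -357.6], [484.0, -305.6], [484.3, -301.1], [539.7, -313.0], [540.0, -309.0]]
plate z8? [[452.0, -361.5], [461.1, -288.8], [550.4, -373.8], [558.6, -301.4]]
devcorner [[518.4, -377.3], [509.5, -371.8], [500.6, -366.4]]
[[ 383.8 -128.3]
 [ 383.9  -91. ]
 [ 443.1  -90.8]
 [ 443.1 -128.3]] [ 413.48928492 -109.60245179]
tray [[ 356.4 -196.2]
 [ 356.3   57.7]
 [ 473.5 -196.6]]
[array([ 397.9, -109.9]), array([ 427.6, -109.9])]
```

The dock measures at centre (504.6,-331.3), yaw about -7.2°. The beige device's corner is about 39 mm to its side in the rear half, so I'll grip the cartridge 9 mm towards the robot and open only slightly on release.

```bash
python3 - <<'E'
from h import *
bot.movel([405,-110,110],rot=rot(180),max_speed=150)
hit=bot.movel([405,-110,51],max_speed=80,threshold=10); st("down %s"%hit)
bot.grip(0.0,effort=40); st("grip")
m,im=snap("wrist","w7")
bot.movel([405,-110,180],max_speed=120); st("lift")
bot.move_ptp([495.7,-330.2,180],rot(172.8)); bot.dwell(.3); st("over")
m,im=snap("wrist","w8"); print({k:np.round(m[k],4).tolist() for k in("position","rotation")})
E
```

```text
down False t25.56 [ 405.3 -110.1   51.3] yaw-180.0 op0.998 F [0.2 1.  0.7] q6 -0.44
grip t26.06 [ 405.3 -110.1   51.4] yaw-180.0 op0.433 F [-0.5  0.1  5.6] q6 -0.44
lift t27.33 [ 404.4 -109.7  179.3] yaw-180.0 op0.436 F [ 0.5  0.5 -1. ] q6 -0.44
over t28.57 [ 495.8 -329.2  180.5] yaw172.9 op0.442 F [ 0.2 -0.1 -1.2] q6 -0.59
{'position': [426.2849, -320.3908, 323.4797], 'rotation': [-0.2764, 0.0, 1.4465]}
```

View pics/w7.png

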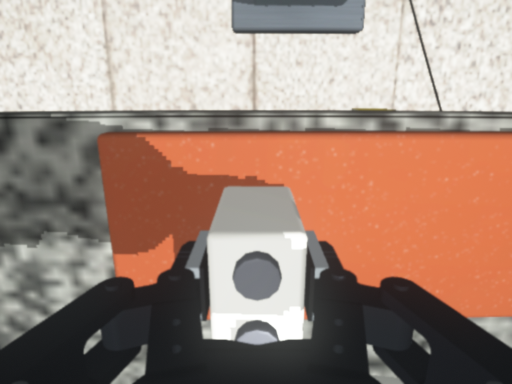

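View pics/w8.png

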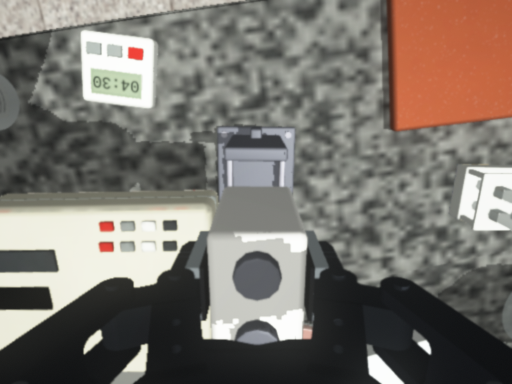

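```bash
python3 - <<'E'
from h import *
bot.movel([495.7,-330.2,138],max_speed=80); bot.dwell(.3); st("over")
m,im=snap("wrist","w9"); print({k:np.round(m[k],4).tolist() for k in("position","rotation")})
cv2.imwrite("pics/z10.png",cv2.resize(im[110:300,190:330],None,fx=3.1,fy=3.1,interpolation=cv2.INTER_CUBIC))
# expected cartridge near face bottom corners, dock near-wall corners
a=RAD(-7.2);Rm=np.array([[np.cos(a),-np.sin(a)],[np.sin(a),np.cos(a)]]);D=np.array([504.6,-331.3])
z=lambda p:((p[0]-190+.4)*3.1,(p[1]-110+.4)*3.1)
for q in((-43,-23),(-43,23),(-33,-23),(-33,23)): print("wall",np.round(z(proj(m,[*(D+Rm@q),88])),0))
for q in((-30,-19),(-30,19)): print("cart bottom",np.round(z(proj(m,[*(D+Rm@q),101])),0),"top",np.round(z(proj(m,[*(D+Rm@q),101+68])),0))
E
```

```text
over t29.60 [ 496.  -330.4  138.5] yaw172.8 op0.437 F [ 1.1  0.3 -1.4] q6 -0.59
{'position': [426.353, -321.4527, 281.4633], 'rotation': [-0.2768, 0.0004, 1.4451]}
wall [ 88. 147.]
wall [329. 147.]
wall [ 89. 199.]
wall [328. 199.]
cart bottom [104. 231.] top [ 48. 382.]
cart bottom [313. 231.] top [369. 382.]
```

View pics/z10.png

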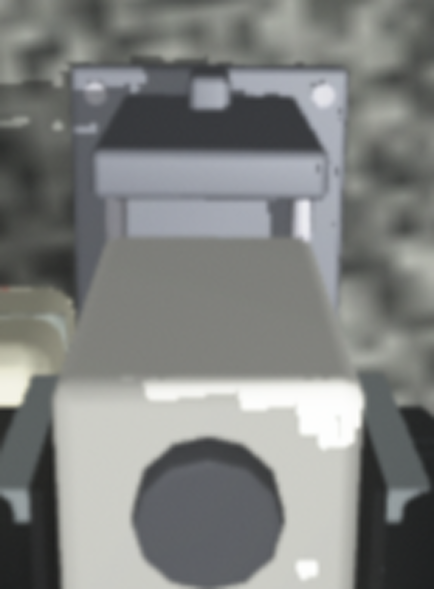

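The wall (centre column 211) and the cartridge underside (211) line up. The near gap looks about 1.5 mm larger than planned, so I'll shift by -1.2 mm in x and lower.

```bash
python3 - <<'E'
from h import *
x,y=494.5,-330.1
bot.movel([x,y,100],max_speed=60); s=st("100")
h=bot.movel([x,y,58],max_speed=50,threshold=5); st("58 %s"%h)
if not h:
    h=bot.movel([x,y,41],max_speed=20,threshold=5); st("floor %s"%h)
snap("wrist","w10"); snap("top","top2")
E
```

```text
100 t30.43 [ 494.6 -330.2  100. ] yaw172.8 op0.439 F [ 0.5  0.4 -1.5] q6 -0.59
58 False t31.43 [ 494.7 -330.3   58.3] yaw172.8 op0.438 F [-0.1 -0.8 -0.5] q6 -0.59
floor True t32.06 [ 494.3 -330.    45.4] yaw172.8 op0.438 F [-0.4  0.7  4. ] q6 -0.59
```

View pics/w10.png

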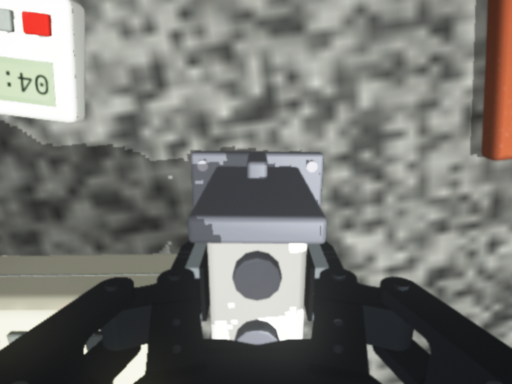

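Floor contact came at TCP z = 45.4, exactly as predicted. I'll release with a small opening and retreat.

```bash
python3 - <<'E'
from h import *
bot.grip(0.55); bot.dwell(.3); st("rel")
p=bot.get_state()["tcp_pos"]
bot.movel([p[0],p[1],100],max_speed=60); bot.movel([p[0],p[1],240],max_speed=150); st("up")
bot.move_ptp([495,-330,300],rot(172.8)); bot.dwell(.3); st()
m,im=snap("wrist","w11"); print({k:np.round(m[k],4).tolist() for k in("position","rotation")})
cv2.imwrite("pics/z11.png",cv2.resize(im[110:230,190:320],None,fx=4.5,fy=4.5,interpolation=cv2.INTER_CUBIC))
m,im=snap("side","s3"); cv2.imwrite("pics/z12.png",cv2.resize(im[140:330,150:320],None,fx=3.1,fy=3.1,interpolation=cv2.INTER_CUBIC))
E
```

```text
rel t32.72 [ 493.6 -329.4   44.6] yaw172.8 op0.548 F [ 0.5 -0.2 -0.7] q6 -0.59
up t34.88 [ 493.2 -329.   239. ] yaw172.8 op0.552 F [-0.4 -0.2 -0.8] q6 -0.59
 t35.52 [ 494.5 -329.5  298.6] yaw172.8 op0.552 F [-0.7 -0.5  0.3] q6 -0.59
{'position': [425.2432, -320.9203, 441.7571], 'rotation': [-0.2739, -0.0016, 1.4451]}
```

View pics/z11.png

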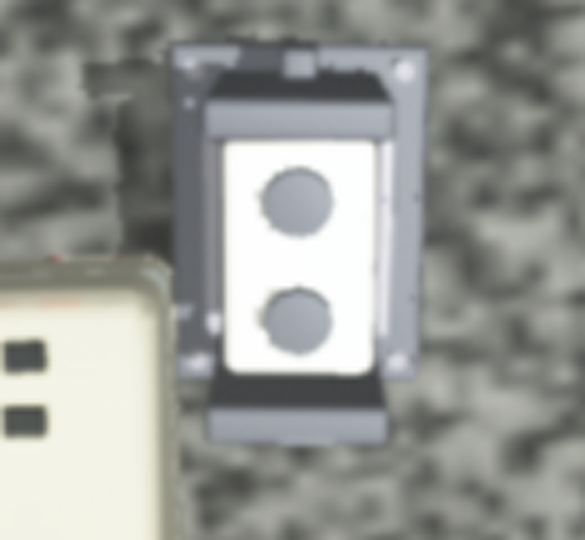

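View pics/z12.png

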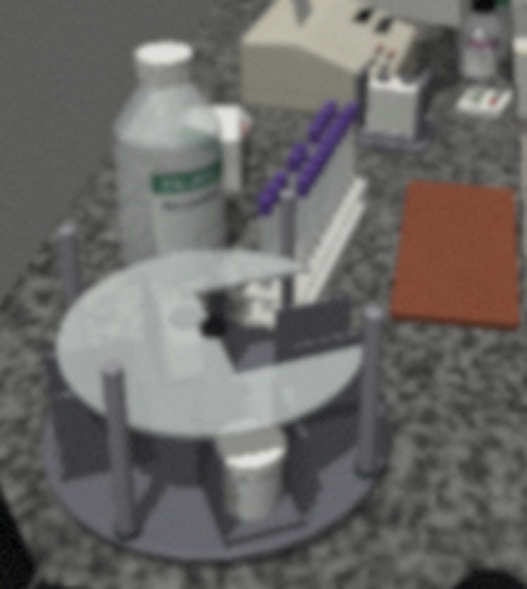

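```bash
python3 - <<'E'
from h import *
cm=imaging.camera_model("wrist"); m=dict(K=cm["K"],k1=cm["k1"],position=np.array([425.2432,-320.9203,441.7571]),rotation=[-0.2739,-0.0016,1.4451])
z=lambda u,v:(u/4.5+190-.4,v/4.5+110-.4)
f=lambda L,h:np.mean([px(m,z(*q),h)[:2] for q in L],0)
d=f([(206,100),(392,100),(391,138),(207,138),(210,408),(386,408),(386,442),(210,440)],88)
c=f([(297,202),(297,321)],83); 
a=RAD(-7.2);print("dock",d,"caps",c,"in dock frame",np.array([[np.cos(a),np.sin(a)],[-np.sin(a),np.cos(a)]])@(c-d))
bot.sign_off()
E
```

```text
dock [ 504.35054564 -331.1337646 ] caps [ 501.96547887 -331.20306082] in dock frame [-2.35757468 -0.36767793]
the job is handed in; nothing more can be done
```

The tall cartridge is standing in the dock, released, and the job is handed in. The clock read about 35.5 s of the 72 s allowed; no verdict is reported at hand-in.

- **Carousel:** I gripped post 1 and turned the rotor about 118° counter-clockwise. The wrist camera then showed the cartridge within about 1° of the window's centre line.
- **Tray:** I lifted the cartridge by its ends and set it down on the tray. Contact came at the predicted height, and I released it there.
- **Dock:** I regripped across the narrow width, 9 mm off centre to clear the beige device beside the dock. It went down slowly, and floor contact came at the predicted tool height of 45.4 mm.

**Last checks:**
- **Position:** the cartridge was about -2.4 mm (x) and -0.4 mm (y) from the dock's centre, against a limit of 6 mm. It looked upright and aligned with the dock in the wrist and side views.
- **Robot:** the gripper was clear, about 300 mm up, with about 1 N or less on the tool.
- **Specimen cup:** it was standing in its compartment in the last side view.
- **Low cartridge:** it is hard to make out behind the clear cover in that view. I last saw it standing in the wrist picture taken after the turn.
- **Timer:** it was in view during the lowering and I never went near it. I did not measure its position again.

**Disagreements:** the first top view gave the dock's yaw as -4° to -5°, while the wrist view gave about -7.2°. I used the wrist value and the cartridge fitted. The carousel axis also differed by 2–3 mm between views, which the grip on the post took up.

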